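Hold the stock bin's sprung key lock open

ROBOT

A 6-joint arm with a two-finger parallel gripper is mounted at the origin on the work surface. World frame = base frame: x ahead of the robot, y to its left, z up, the work surface at z = 0. Lengths are in m, angles in degrees, forces in N, time in s.
With the tool pointing down it reaches from about 0.25 to 0.725 m from the base axis. Payload 9.7 kg.
Tool frame: the origin (TCP) lies midway between the tips of the shut fingers; the grasp point (between the pads) lies 19 mm behind it (bot.pinch_z is the distance from the TCP to the grasp point, in m); z points along the fingers, y is the direction in which the jaws open and shut (so a half turn about z gives the same grasp; the last joint's range is limited). The gripper opens to 85 mm and grips with 20 to 120 N. Pads are 22 mm wide; open, the fingers measure 114 mm over their backs; the gripper's body (76 mm by 85 mm) begins 54 mm behind the grasp point. The pads swing forward as they close: fully open they stand 13 mm farther back than shut.
Start: joints at [-63.025, 4.979, 10.078, 95.1, 0, 90], TCP at [0.249, -0.49, 0.231] pointing down, gripper open.
Joint ranges: [-179.16, 179.16], [-48.56, 103.87], [-65.8, 70.77], [-126.05, 130.52], [-82.76, 87.17], [-180, 180]. Speed limits (degrees/s): [127.2, 127.2, 147.25, 180, 180, 180].

INTERFACE

Orientations are given as [roll, pitch, yaw] about the fixed x, y, z axes, in that order (R = Rz(yaw) Ry(pitch) Rx(roll)).
In Python, from workcell import bot, imaging gives the robot as it stands.
- The arm moves only by the tool servo_tool, never from a script. Its argument "moves" is a list that holds one entry, the list of rows, each a list of 7 numbers: the turn, a rotation vector about the tool's x, y, z in rad, then the shift along the tool's x, y, z in cm, then the finger opening in cm, from 0 to 8.54. A call has 1 to 12 rows; each row shifts and turns the pose as measured when the row begins, along the tool's axes as they then stand; what a row does not reach is not made up. A row lasts 1/12 s, in which the tool goes at most 41.7 mm and 7.16 degrees, less where a joint would pass 70% of its speed; a pose out of reach is approached as far as the arm can. A call is refused whole if a number of a shift passes 4.17 or a number of a turn 0.125, either way. A call with a gripper value outside its range is refused whole. The fingers move at their own pace and stop on an object; "force" is the grip in N (left out, the last holds). Time passes only in rows, so rows that do not move let the fingers close. It gives the time, the measured TCP pose, the force and the opening at its end, in the units of the state.
- bot.get_obs(): the state, without advancing time (a new reading comes with each control period).
- imaging.camera(name): name is "scene" or "top" or "wrist"; returns the picture (420x560x3 uint8, blue, green, red); there is no depth.
- imaging.calibration(name): a dict with "fx", "fy", "cx", "cy" (pixels), "camera_from_world" (4x4, takes a point from world to camera coordinates). Camera axes: x right, y down, z forward; pixel columns grow to the right and rows downward; lengths in m; the calibration is good to about 2 mm. The wrist camera is an equidistant fisheye: a pixel r from the principal point sees the ray r / f radians off the axis. A picture is of the moment at which its call begins: read the wrist's pose just before it. calibration takes no time and is no camera call; for the wrist camera it gives the pose at the moment of the call.
- bot.job_done(): hands the job in, once; it reports no verdict.
The state is a dict: "time": time; "q": joint angles; "qd": joint speeds; "joint_efforts": joint torques, N m; "ee_pos": TCP position; "tcp_rot": TCP orientation; "wrist_force": force on the tool from outside, world axes, zero at the start; "torque": the same for the moment, N m; "opening": finger opening in m.
Only numpy, scipy, OpenCV 4.12 (cv2) and the standard library are available. Lean on these libraries where they do the work, as an engineer would, in place of code of your own. Each camera call takes 0.05 s, during which the arm holds its last target.

TASK

Take the yellow key from its stand, push it fully home past the sticky pins into the lock of the bin that holds the blue coupling, and turn it a quarter turn clockwise to its stop. The lock springs back, so finish while still gripping the key and holding it turned, so that a colleague can open the bin. Leave the other bin's lock unturned and do not disturb the carton, the tape roll or the spare coupling on the bench.

Things in the scene. Friction and masses are not known exactly. Their poses are not given: they have to be found in the camera images.
- key: Loose key, 74 mm tall, upright in the stand. Origin: centre of its flat lower end; z up, x along the wide side, y through the thickness. From the origin up: steel bit 20 (x) by 6 (y) by 12 mm tall; round shank 5.4 mm thick; from 38 to 74 mm a yellow plastic bow 32 (x) by 10 (y) mm. Grip the bow across its 10 mm, firmly (50 N will do). The same after a half turn about z. 40 to 85 g.
- key_tip (a point): The key's origin: centre of the lower end of its bit.
- key_stand: Fixed black block, 60 (x) by 50 (y) by 42 mm tall, origin under its centre. The key's bit and shank hang in a slot 22 by 8 mm along x, the bow rests on the top, so the key's origin is 4 mm above the bench. Lift the key straight up by at least 45 mm to clear it.
- lockup: Fixed steel box, 228 (x) by 268 (y) by 80 mm tall, two bins and two locks, origin on the bench. x points from the grey lock panel (robot side, x -115 to 0 mm, flat top 80 mm above the bench) to the bins (x 0 to 111, under bars with tops at 80), y to the left bin. Behind each lock, 26 to 73 mm from its axis towards the bin, a red bolt and dark guides stand 7 mm above the panel.
- lock_left (a point): Centre of the left keyway at panel height (80 mm above the bench), axes as lockup. Slot 22 mm along x by 8 along y, 12 mm deep through the faceplate, vertical, under a 6 mm high 45 degree brass lead-in. The key goes straight down, wide side along this x. Fully home its lower end is 26 mm below this point (the bow's lower edge 12 mm above the panel); only then can it turn.
- lock_right (a point): The same point of the right lock, alike in all ways. In both locks two domed sprung pins, one at each end of the slot 0 to 12 mm down, catch the bit's narrow edges: sticky under a straight push (10 to 25 N, more if off centre), easier while the key is twisted to and fro by some 4 degrees.
- cyl_left (a joint): Turn of the left lock's cylinder, rad: 0 at rest (keyway along the box's x), growing clockwise seen from above to a stop at 1.5. A spring (0.015 N m at 0, 0.09 N m at the stop) returns it. The key has about 0.1 rad of play in it. Turning draws the red bolt back by up to 14 mm, towards the lock.
- cyl_right (a joint): The same for the right lock.
- bin_left (a point): Centre of the inner floor of the left bin (104 by 120 mm inside, floor 4 mm above the bench), straight behind the left lock, on the side away from the robot.
- bin_right (a point): The same for the right bin, behind the right lock.
- coupling: Blue pipe coupling with black waist, 56 mm in diameter and 92 mm long, lying in one of the two bins under the bars; that bin's lock is the one to open. Origin at its underside. The other bin holds a small grey pipe end cap.
- carton: Closed brown carton 100 by 130 by 70 mm, a bystander, origin under its centre.
- tape_roll: Orange roll of tape lying flat, 84 mm across, 45 mm tall, a bystander, origin under its centre.
- spare_coupling: Another blue coupling, 56 mm in diameter, 92 mm long along its y, lying on the bench outside the box, a bystander, not the one that decides. Origin at its underside.

How it is judged (in metres and radians):
On the way:
1. the key is fully home in the lock of the bin that holds the blue coupling (((horizontal distance between coupling and bin_left below 0.055 m and z of key_tip in the frame of lock_left below -0.022 m and horizontal distance between key_tip and lock_left below 0.006 m) or (horizontal distance between coupling and bin_right below 0.055 m and z of key_tip in the frame of lock_right below -0.022 m and horizontal distance between key_tip and lock_right below 0.006 m))), for 0.1 s.
At the end, for the whole second after the job is handed in: The key is home in the lock of the bin with the blue coupling (its lower end at least 22 mm below the panel and within 6 mm of the lock's axis), that cylinder stands turned by more than 1.25 rad clockwise, and the fingers still grip the key (more than 1 N) (((horizontal distance between coupling and bin_left below 0.055 m and z of key_tip in the frame of lock_left below -0.022 m and horizontal distance between key_tip and lock_left below 0.006 m and value of joint cyl_left above 1.25 rad) or (horizontal distance between coupling and bin_right below 0.055 m and z of key_tip in the frame of lock_right below -0.022 m and horizontal distance between key_tip and lock_right below 0.006 m and value of joint cyl_right above 1.25 rad)) and contact force between the fingers and key above 1 N); the arm keeps its last pose, push and grip.
It fails at once if the other bin's lock is turned (more than 0.3 rad) ((horizontal distance between coupling and bin_left below 0.055 m and value of joint cyl_right above 0.3 rad) or (horizontal distance between coupling and bin_right below 0.055 m and value of joint cyl_left above 0.3 rad)).
It fails at once if the carton is disturbed (moved more than 30 mm) (distance of carton from where it was at the start of the episode above 0.03 m).
It fails at once if the tape roll is disturbed (moved more than 30 mm) (distance of tape_roll from where it was at the start of the episode above 0.03 m).
It fails at once if the spare coupling is disturbed (moved more than 30 mm) (distance of spare_coupling from where it was at the start of the episode above 0.03 m).
It also fails if it takes over 61 s, if anything falls off the work surface, if the arm or the gripper's body presses on something with over 40 N, if the wrist force passes 120 N, or if a joint passes its speed limit or range.

## Working session

There is one attempt and no reset: what is moved stays moved. The work goes in short steps, Python scripts to look and compute and a tool call to move; the robot and the scene stay as the last step left them, time stands still between calls to the robot, and variables do not carry over. Pictures are saved under pics/ and viewed, and the job is handed in when it is done.

Besides the shell and the picture viewer there is one more tool, called after "Call:" in YAML: its name, and indented under it one key for each argument. servo_tool: Moves the arm, as the interface text tells. Its arguments: {"type":"object","properties":{"moves":{"type":"array","items":{"type":"array","items":{"type":"array","items":{"type":"number"}}}},"force":{"type":"number"}},"required":["moves"]}

```bash
mkdir -p pics; ls
python3 - <<'E'
from workcell import bot, imaging
import cv2
for n in ["scene","top","wrist"]:
    cv2.imwrite(f"pics/{n}0.png",imaging.camera(n))
    c=imaging.calibration(n);print(n,c)
print(bot.get_obs(),bot.pinch_z)
E
```

```text
pics
scene {'fx': 406.21462129095147, 'fy': 406.21462129095147, 'cx': 282.33309369952633, 'cy': 209.23922238137845, 'camera_from_world': array([[ 0.17156657,  0.98516487,  0.00388408, -0.07096894],
       [ 0.79703308, -0.13648394, -0.58831149, -0.38141262],
       [-0.5790537 ,  0.10403033, -0.80862507,  1.38502979],
       [ 0.        ,  0.        ,  0.        ,  1.        ]])}
top {'fx': 461.5420385538499, 'fy': 461.5420385538499, 'cx': 278.4777725794119, 'cy': 211.9445955878848, 'camera_from_world': array([[ 0.01737279, -0.99984542, -0.00270547, -0.03235301],
       [-0.99725604, -0.01713292, -0.0720198 ,  0.5253581 ],
       [ 0.07196231,  0.00394923, -0.99739953,  1.21587096],
       [ 0.        ,  0.        ,  0.        ,  1.        ]])}
wrist {'fx': 325.19226210127806, 'fy': 325.19226210127806, 'cx': 279.96062152629736, 'cy': 208.88728474654707, 'camera_from_world': array([[ 0.45411355, -0.89094283, -0.00132632, -0.55002833],
       [-0.84619592, -0.43177095,  0.31229201, -0.040405  ],
       [-0.278807  , -0.1406937 , -0.94998523,  0.37886342],
       [ 0.        ,  0.        ,  0.        ,  1.        ]])}
{'time': 0.15, 'q': array([-6.30256179e+01,  5.00521993e+00,  1.00472145e+01,  9.50998791e+01,
       -1.42101546e-03,  9.00002740e+01]), 'qd': array([-0.0598462 , -0.01790332,  0.05700675, -0.03374034, -0.00330024,
       -0.12914088]), 'joint_efforts': array([ 1.15498086e-03, -5.20760214e+01,  4.65045440e+01,  1.38178136e-02,
       -1.54052941e-05,  1.21339551e-05]), 'ee_pos': array([ 0.24939604, -0.49002436,  0.23075378]), 'tcp_rot': array([-1.79942115e+02,  1.42129154e-03,  2.69741095e+01]), 'wrist_force': array([-0.46132164, -0.31259849, -0.3865097 ]), 'torque': array([-0.06686794, -0.05581924,  0.04475014]), 'opening': 0.0854033891623969} 0.0187
```

View pics/scene0.png

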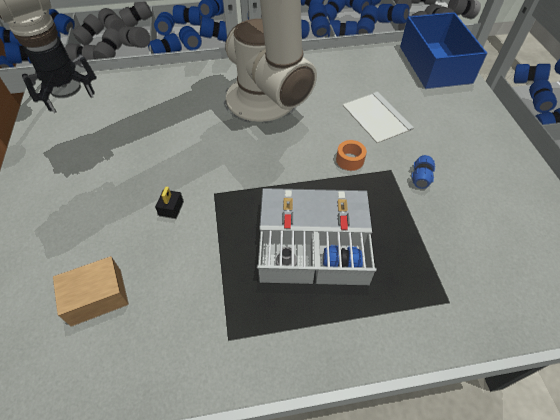

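View pics/top0.png

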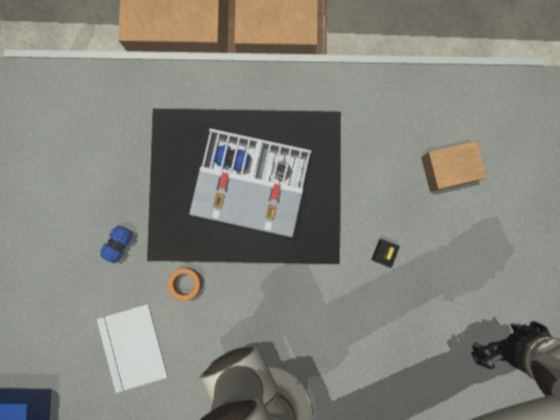

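View pics/wrist0.png

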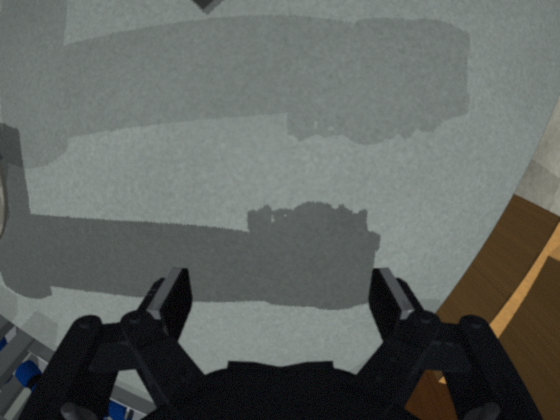

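The top and scene views agree that the blue coupling is in the left bin (top px ~(232,157)). The left lock is at top px ~(220,201) and the key at ~(389,253). Next I'll measure these.

```bash
cat > h.py <<'E'
import numpy as np, cv2
from workcell import bot, imaging
def ray(cal,uv,fish=False):
    x=(uv[0]-cal['cx'])/cal['fx'];y=(uv[1]-cal['cy'])/cal['fy']
    if fish:
        r=np.hypot(x,y);d=np.array([x/r*np.sin(r),y/r*np.sin(r),np.cos(r)]) if r>1e-9 else np.array([0,0,1.])
    else: d=np.array([x,y,1.])
    T=cal['camera_from_world'];R=T[:3,:3]
    return -R.T@T[:3,3],R.T@d
def onz(cal,uv,z,fish=False):
    o,d=ray(cal,uv,fish);return o+d*(z-o[2])/d[2]
def tri(ra,rb):
    A=[];b=[]
    M=np.zeros((3,3));v=np.zeros(3)
    for o,d in(ra,rb):
        d=d/np.linalg.norm(d);P=np.eye(3)-np.outer(d,d);M+=P;v+=P@o
    p=np.linalg.solve(M,v)
    return p,[np.linalg.norm(np.cross(p-o,d/np.linalg.norm(d))) for o,d in(ra,rb)]
def blobs(img,lo,hi,amin=8):
    h=cv2.cvtColor(img,cv2.COLOR_BGR2HSV);m=cv2.inRange(h,np.array(lo),np.array(hi))
    n,l,s,c=cv2.connectedComponentsWithStats(m)
    return m,[(s[i,4],c[i].round(1),s[i,:4]) for i in range(1,n) if s[i,4]>=amin]
E
python3 - <<'E'
from h import *
for n in["top","scene"]:
    im=cv2.imread(f"pics/{n}0.png")
    print(n,'yellow');[print(b) for b in blobs(im,(22,120,100),(35,255,255))[1]]
    print('brass');[print(b) for b in blobs(im,(10,60,80),(22,255,255),15)[1]]
    print('red');[print(b) for b in blobs(im,(0,150,90),(5,255,255),15)[1]+blobs(im,(172,120,90),(180,255,255),15)[1]]
t=cv2.imread("pics/top0.png")
a=cv2.resize(t[120:245,180:320],None,fx=5,fy=5,interpolation=cv2.INTER_CUBIC)
cv2.imwrite("pics/a.png",a[:600,:800])
b=cv2.resize(t[230:275,360:410],None,fx=10,fy=10,interpolation=cv2.INTER_CUBIC);cv2.imwrite("pics/b.png",b)
E
```

```text
top yellow
(np.int32(64), array([389.5, 253. ]), array([386, 247,   8,  13], dtype=int32))
brass
(np.int32(10185), array([223.6,  25.2]), array([118,   0, 207,  54], dtype=int32))
(np.int32(2206), array([454.4, 165.4]), array([422, 141,  65,  50], dtype=int32))
(np.int32(115), array([218.4, 200.2]), array([214, 193,  10,  15], dtype=int32))
(np.int32(116), array([270.7, 211.7]), array([266, 205,  11,  15], dtype=int32))
(np.int32(650), array([183.7, 283.9]), array([167, 268,  35,  33], dtype=int32))
red
scene yellow
(np.int32(98), array([165.8, 194.7]), array([161, 187,  10,  17], dtype=int32))
brass
(np.int32(124), array([256.3,  23.7]), array([245,  19,  18,  14], dtype=int32))
(np.int32(39), array([297.8,  74.5]), array([293,  69,  13,  12], dtype=int32))
(np.int32(114), array([  1.9, 151.8]), array([  0, 139,   7,  30], dtype=int32))
(np.int32(736), array([350.7, 154.8]), array([336, 140,  31,  31], dtype=int32))
(np.int32(103), array([287.8, 203.7]), array([283, 198,  10,  12], dtype=int32))
(np.int32(99), array([342.1, 204.7]), array([338, 199,  10,  13], dtype=int32))
(np.int32(3544), array([ 88.9, 291.1]), array([ 53, 256,  75,  70], dtype=int32))
red
(np.int32(75), array([287.4, 220.8]), array([285, 215,   6,  13], dtype=int32))
(np.int32(84), array([343.6, 222.2]), array([340, 216,   8,  14], dtype=int32))
```

View pics/a.png

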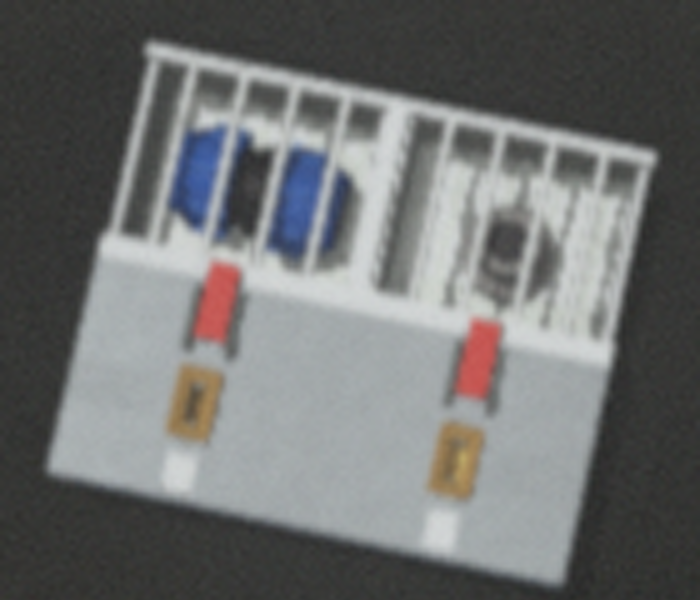

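View pics/b.png

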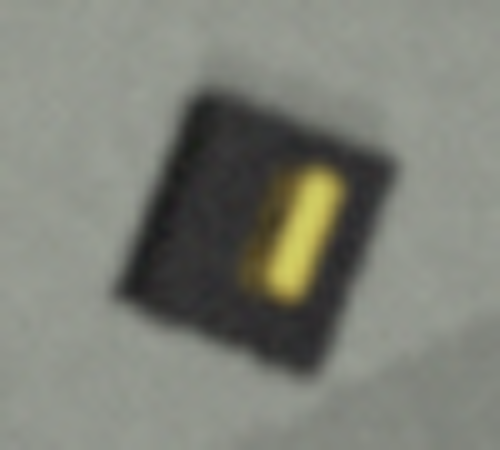

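The crop shows the coupling clearly in the left bin. The left brass keyway is at top px ~(219,200.6), and the bow's top edge runs ~(391.8,247.5) to (388.7,259.5). Now I'll cast rays.

Run:
```python
from h import *
ct=imaging.calibration("top");cs=imaging.calibration("scene")
L=onz(ct,(218.7,200.4),.085);R=onz(ct,(270.9,211.9),.085)
print('top L,R',L,R,np.linalg.norm(L-R))
L2=onz(cs,(342.1,204.7),.085);R2=onz(cs,(287.8,203.7),.085);print('scene',L2,R2)
print(tri(ray(ct,(218.7,200.4)),ray(cs,(342.1,204.7))))
print(tri(ray(ct,(270.9,211.9)),ray(cs,(287.8,203.7))))
d=L-R;print('yaw x',np.degrees(np.arctan2(-d[0],d[1])))
# panel/box corners in top crop
C={'nearL':(48,472),'nearR':(564,583),'farR':(655,155),'farL':(148,44)}
P={k:onz(ct,(180+(u+.5)/5-.5,120+(v+.5)/5-.5),.08) for k,(u,v) in C.items()};print(P)
for a,b in[('nearR','nearL'),('farR','farL')]:
    d=P[a]-P[b];d=-d;print(np.linalg.norm(d),np.degrees(np.arctan2(-d[0],d[1])))
for a,b in[('nearR','farR'),('nearL','farL')]:
    d=P[b]-P[a];print(np.linalg.norm(d),np.degrees(np.arctan2(d[1],d[0])))
# key
k1=onz(ct,(391.8,247.3),.078);k2=onz(ct,(388.7,259.3),.078);print('key',k1,k2,np.linalg.norm(k1-k2),(k1+k2)/2,np.degrees(np.arctan2(*(k1-k2)[[1,0]])))
S=[onz(ct,(360+u/10-.5,230+v/10-.5),.042) for u,v in[(200,90),(400,160),(315,380),(115,300)]]
S=np.array(S);print('stand',S,S.mean(0))
for i in range(4):
    d=S[(i+1)%4]-S[i];print(np.linalg.norm(d),np.degrees(np.arctan2(d[1],d[0])))
print(tri(ray(ct,(389.7,253)),ray(cs,(165.8,194.7))))
```

```text
top L,R [0.54782687 0.12862215 0.085     ] [ 0.52085304 -0.00434917  0.085     ] 0.1356796135852076
scene [0.5488805  0.12720905 0.085     ] [ 0.52300336 -0.0055419   0.085     ]
(array([0.54784504, 0.12827276, 0.0834362 ]), [np.float64(0.0005682122375184528), np.float64(0.0005682122375184716)])
(array([ 0.52098911, -0.00470596,  0.08217915]), [np.float64(0.0004195590404249177), np.float64(0.00041955904042493354)])
yaw x -11.467104601037237
{'nearL': array([0.51229021, 0.20340427, 0.08      ]), 'nearR': array([ 0.46045198, -0.0598411 ,  0.08      ]), 'farR': array([ 0.68068778, -0.10320914,  0.08      ]), 'farL': array([0.73421229, 0.15876141, 0.08      ])}
0.2683008167590392 -11.140139715832243
0.26738257676807425 -11.547455236949409
0.22446513446379524 -11.139949462302674
0.22636782722011436 -11.374076817532462
key [ 0.43678926 -0.31186996  0.078     ] [ 0.40641786 -0.30403497  0.078     ] 0.03136573108295952 [ 0.42160356 -0.30795246  0.078     ] -14.465346284039974
stand [[ 0.45915366 -0.2884778   0.042     ]
 [ 0.44181673 -0.3406604   0.042     ]
 [ 0.38435569 -0.31848708  0.042     ]
 [ 0.40415686 -0.26644575  0.042     ]] [ 0.42237073 -0.30351776  0.042     ]
0.054987197418606935 -108.37833221428063
0.061590809525292396 158.89917722526013
0.05568111096908915 69.16871487839529
0.059245753869971156 -21.83134220898296
(array([ 0.42210288, -0.31055975,  0.06007159]), [np.float64(0.00024964854816341694), np.float64(0.00024964854816327046)])
```

```bash
cat >> h.py <<'E'
def plan(pos,yaw,n,verbose=True):
    """rows (tool axes, cm, rad) from measured pose to pos,yaw in n equal rows, tool down"""
    o=bot.get_obs();p=o['ee_pos'];R0=cv2.Rodrigues(np.zeros(3))[0]
    y0=o['tcp_rot'][2];dy=(yaw-y0+180)%360-180
    print('t',o['time'],'p',p.round(4),'rpy',o['tcp_rot'].round(2),'F',o['wrist_force'].round(1),'open',round(o['opening'],4),'dyaw',round(dy,2))
    d=(np.array(pos)-p)/n
    for i in range(n):
        y=np.radians(y0+dy*i/n)
        print([0,0,round(-np.radians(dy)/n,3),round(100*(d[0]*np.cos(y)+d[1]*np.sin(y)),2),round(100*(d[0]*np.sin(y)-d[1]*np.cos(y)),2),round(-100*d[2],2)])
E
python3 - <<'E'
from h import *
plan([.402,-.300,.20],-17,9)
T=imaging.calibration('wrist')['camera_from_world'];o=bot.get_obs()
from scipy.spatial.transform import Rotation as Rr
R=Rr.from_euler('xyz',o['tcp_rot'],degrees=True).as_matrix()
print('cam in tool',R.T@(-T[:3,:3].T@T[:3,3]-o['ee_pos']),'axis',R.T@T[2,:3])
E
```

```text
t 0.15 p [ 0.2494 -0.49    0.2308] rpy [-179.94    0.     26.97] F [-0.5 -0.3 -0.4] open 0.0854 dyaw -43.97
[0, 0, np.float64(0.085), np.float64(2.47), np.float64(-1.11), np.float64(0.34)]
[0, 0, np.float64(0.085), np.float64(2.37), np.float64(-1.32), np.float64(0.34)]
[0, 0, np.float64(0.085), np.float64(2.24), np.float64(-1.52), np.float64(0.34)]
[0, 0, np.float64(0.085), np.float64(2.11), np.float64(-1.7), np.float64(0.34)]
[0, 0, np.float64(0.085), np.float64(1.95), np.float64(-1.87), np.float64(0.34)]
[0, 0, np.float64(0.085), np.float64(1.79), np.float64(-2.03), np.float64(0.34)]
[0, 0, np.float64(0.085), np.float64(1.61), np.float64(-2.18), np.float64(0.34)]
[0, 0, np.float64(0.085), np.float64(1.42), np.float64(-2.31), np.float64(0.34)]
[0, 0, np.float64(0.085), np.float64(1.21), np.float64(-2.42), np.float64(0.34)]
cam in tool [ 0.08025792  0.00049376 -0.14105208] axis [-3.12269409e-01 -1.15847638e-04  9.49993580e-01]
```

Call:
servo_tool:
  moves:
    - [[0,0,0.085,2.47,-1.11,0.34,8.5],[0,0,0.085,2.37,-1.32,0.34,8.5],[0,0,0.085,2.24,-1.52,0.34,8.5],[0,0,0.085,2.11,-1.7,0.34,8.5],[0,0,0.085,1.95,-1.87,0.34,8.5],[0,0,0.085,1.79,-2.03,0.34,8.5],[0,0,0.085,1.61,-2.18,0.34,8.5],[0,0,0.085,1.42,-2.31,0.34,8.5],[0,0,0.085,1.21,-2.42,0.34,8.5],[0,0,0,0,0,0,8.5]]

```text
time: 0.98
ee_pos: [0.4084, -0.2939, 0.1952]
tcp_rot: [-179.8, 0.3, -19.4]
wrist_force: [-0.5, 0.7, -1.0]
opening: 0.0849
```

Run:
```python
from h import *
o=bot.get_obs();c=imaging.calibration('wrist');im=imaging.camera('wrist');cv2.imwrite('pics/w1.png',im)
np.save('c1.npy',c['camera_from_world'])
print(o['time'],o['ee_pos'],o['tcp_rot'],o['qd'].round(1))
for b in blobs(im,(22,110,80),(35,255,255),30)[1]:print(b)
```

```text
0.9833 [ 0.40842348 -0.29392315  0.19521931] [-179.8352521     0.29048744  -19.39280149] [-1.5 -0.5 -0.1  0.4 -1.4 -8.4]
(np.int32(531), array([290.1, 177.2]), array([284, 156,  14,  43], dtype=int32))
```

View pics/w1.png

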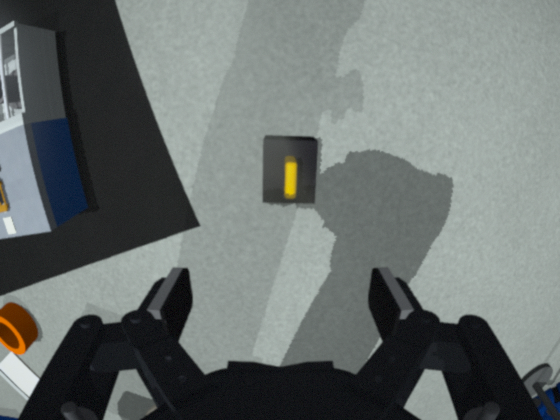

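Run:
```python
from h import *
im=cv2.imread('pics/w1.png');cv2.imwrite('pics/w1z.png',cv2.resize(im[130:210,255:330],None,fx=7,fy=7,interpolation=cv2.INTER_CUBIC))
m,_=blobs(im,(22,110,80),(35,255,255),30)
g=cv2.cvtColor(im,cv2.COLOR_BGR2HSV)
m2=cv2.inRange(g,np.array((0,0,0)),np.array((180,255,75)))
m2[:,:]*=1
sub=np.zeros_like(m2);sub[125:215,250:325]=m2[125:215,250:325]|m[125:215,250:325]
cs,_=cv2.findContours(sub,0,2);c=max(cs,key=cv2.contourArea);print(cv2.minAreaRect(c),cv2.contourArea(c))
# per-row brightness of yellow
for r in range(154,202,3):
    print(r,[int(v) for v in im[r,280:302,2]])
```

```text
((290.1919860839844, 169.35220336914062), (51.717899322509766, 66.90740203857422), 3.012787342071533) 2563.5
154 [73, 76, 73, 75, 74, 76, 75, 73, 75, 74, 75, 72, 69, 65, 63, 59, 61, 58, 56, 52, 54, 51]
157 [77, 75, 71, 73, 82, 102, 112, 115, 114, 115, 113, 109, 107, 100, 86, 66, 60, 57, 52, 55, 49, 51]
160 [73, 73, 73, 78, 89, 108, 115, 119, 120, 119, 117, 115, 115, 112, 105, 91, 70, 56, 47, 44, 42, 45]
163 [74, 73, 73, 79, 93, 130, 165, 191, 199, 203, 201, 198, 197, 196, 182, 163, 118, 75, 52, 47, 43, 47]
166 [74, 73, 73, 81, 111, 159, 195, 218, 223, 225, 223, 224, 222, 219, 208, 189, 147, 98, 59, 53, 49, 49]
169 [72, 75, 75, 80, 114, 160, 200, 218, 222, 225, 224, 225, 223, 220, 207, 184, 141, 89, 60, 54, 51, 49]
172 [71, 71, 72, 76, 108, 162, 201, 220, 222, 224, 224, 224, 223, 219, 204, 180, 139, 88, 61, 54, 56, 53]
175 [72, 72, 75, 77, 110, 166, 203, 220, 223, 225, 224, 223, 222, 214, 201, 179, 135, 86, 59, 55, 57, 57]
178 [73, 71, 72, 77, 114, 167, 204, 220, 223, 223, 224, 223, 221, 214, 198, 175, 129, 85, 63, 55, 57, 56]
181 [71, 68, 71, 80, 120, 173, 209, 221, 224, 225, 224, 223, 222, 214, 196, 168, 123, 80, 63, 57, 58, 56]
184 [69, 67, 69, 80, 122, 175, 211, 222, 226, 226, 225, 224, 221, 211, 194, 164, 120, 76, 63, 58, 58, 58]
187 [66, 68, 71, 88, 134, 183, 214, 224, 227, 227, 226, 225, 222, 214, 193, 158, 110, 74, 63, 59, 59, 57]
190 [54, 57, 63, 85, 135, 184, 215, 225, 229, 227, 227, 224, 222, 211, 188, 151, 102, 66, 58, 60, 58, 60]
193 [56, 53, 56, 73, 120, 156, 179, 187, 197, 213, 221, 221, 213, 191, 164, 130, 86, 64, 57, 59, 57, 59]
196 [54, 56, 57, 65, 87, 112, 127, 138, 141, 145, 146, 141, 138, 133, 123, 99, 72, 61, 56, 58, 57, 60]
199 [55, 54, 52, 52, 55, 58, 66, 68, 68, 71, 75, 74, 75, 67, 59, 57, 55, 57, 58, 56, 58, 58]
```

View pics/w1z.png

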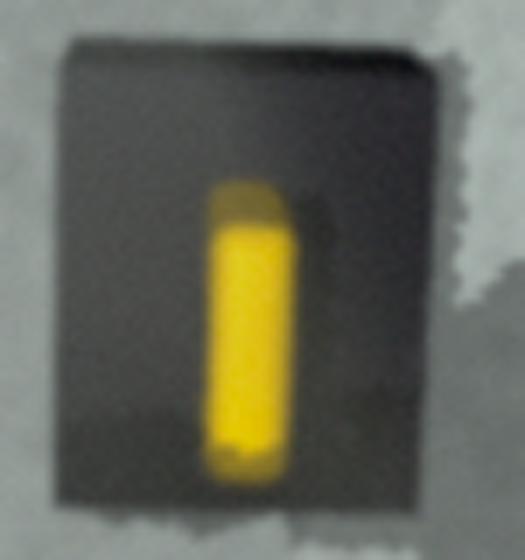

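Run:
```python
from h import *
c=imaging.calibration('wrist');c['camera_from_world']=np.load('c1.npy')
im=cv2.imread('pics/w1.png')
L=[];Rr=[]
for r in range(164,192):
    v=im[r,:,2].astype(float);
    xs=np.arange(275,305);w=v[275:305]
    i=np.argmax(w>150);L.append((275+i-1+(150-w[i-1])/(w[i]-w[i-1]),r))
    j=len(w)-1-np.argmax(w[::-1]>150);Rr.append((275+j+(w[j]-150)/(w[j]-w[j+1]),r))
for nm,E in(('L',L),('R',Rr)):
    P=np.array([onz(c,e,.077,True)[:2] for e in E]);k=np.polyfit(P[:,0],P[:,1],1);print(nm,np.degrees(np.arctan(k[0])),P[0],P[-1])
for a,b in(((290.3,162),(289.3,194.5)),((290.3,156),(289.3,198))):
    A=onz(c,a,.077,True);B=onz(c,b,.077,True);print(A,B,np.linalg.norm(A-B),(A+B)/2,np.degrees(np.arctan((A-B)[1]/(A-B)[0])))
# stand corners at z .042
S=[(255+u/7,130+v/7) for u,v in[(62,48),(435,72),(418,505),(58,500)]]
S=[(255+u/7,130+v/7) for u,v in[(75,40),(415,45),(418,510),(55,503)]]
Q=np.array([onz(c,s,.042,True) for s in S]);print(Q,Q.mean(0))
for i in range(4):
    d=Q[(i+1)%4]-Q[i];print(np.linalg.norm(d),np.degrees(np.arctan2(d[1],d[0])))
```

```text
L -20.479365421132798 [ 0.43810021 -0.30874401] [ 0.41689581 -0.30077193]
R -20.506170964706676 [ 0.43529645 -0.31681385] [ 0.41402935 -0.30897903]
[ 0.43829015 -0.31320331  0.077     ] [ 0.41273021 -0.30358006  0.077     ] 0.027311486730371974 [ 0.42551018 -0.30839168  0.077     ] -20.631228522412172
[ 0.44294042 -0.31480127  0.077     ] [ 0.40986892 -0.30260152  0.077     ] 0.03524994201279322 [ 0.42640467 -0.30870139  0.077     ] -20.248523370944927
[[ 0.46225752 -0.29908049  0.042     ]
 [ 0.44730592 -0.34030816  0.042     ]
 [ 0.38720571 -0.32132235  0.042     ]
 [ 0.40440662 -0.2751857   0.042     ]] [ 0.42529394 -0.30897418  0.042     ]
0.04385511863244571 -109.93364989050986
0.06302773723928537 162.46853942932202
0.049238824055899445 69.55328293305072
0.06259143843861754 -22.442626715590773
```

```bash
cat >> h.py <<'E'
from scipy.spatial.transform import Rotation as Ro
def plan(pos,yaw,n):
    o=bot.get_obs();p=o['ee_pos']
    R0=Ro.from_euler('xyz',o['tcp_rot'],degrees=True);R1=Ro.from_euler('xyz',[180,0,yaw],degrees=True)
    rv=(R0.inv()*R1).as_rotvec()/n
    print('t',round(o['time'],2),'p',p.round(4),'rpy',o['tcp_rot'].round(2),'F',o['wrist_force'].round(1),'T',o['torque'].round(2),'open',round(o['opening'],4),'q6',o['q'][5].round(1))
    d=(np.array(pos)-p)/n
    for i in range(n):
        s=100*(R0*Ro.from_rotvec(rv*i)).inv().apply(d)
        print([float(v) for v in rv.round(3)]+[float(v) for v in s.round(2)])
E
python3 - <<'E'
from h import *
plan([.424,-.308,.10],-20.5,5)
E
```

```text
t 1.03 p [ 0.4076 -0.2951  0.1955] rpy [-179.88    0.3   -19.11] F [-0.5 -0.8  0.3] T [-0.02 -0.02 -0.01] open 0.0852 q6 163.2
[-0.0, 0.001, 0.005, 0.41, 0.14, 1.91]
[-0.0, 0.001, 0.005, 0.4, 0.14, 1.91]
[-0.0, 0.001, 0.005, 0.4, 0.14, 1.91]
[-0.0, 0.001, 0.005, 0.4, 0.13, 1.91]
[-0.0, 0.001, 0.005, 0.4, 0.13, 1.91]
```

Call:
servo_tool:
  moves:
    - [[0,0.001,0.005,0.41,0.14,1.91,8.5],[0,0.001,0.005,0.4,0.14,1.91,8.5],[0,0.001,0.005,0.4,0.14,1.91,8.5],[0,0.001,0.005,0.4,0.13,1.91,8.5],[0,0.001,0.005,0.4,0.13,1.91,8.5],[0,0,0,0,0,0,8.5]]

```text
time: 1.53
ee_pos: [0.4235, -0.3109, 0.0977]
tcp_rot: [180.0, -0.1, -20.1]
wrist_force: [0.1, 0.0, -0.7]
opening: 0.0847
```

Run:
```python
from h import *
plan([.424,-.308,.044],-20.5,4)
c=imaging.calibration('wrist');im=imaging.camera('wrist');cv2.imwrite('pics/w2.png',im)
```

```text
t 1.53 p [ 0.4235 -0.3109  0.0977] rpy [ 1.7999e+02 -1.3000e-01 -2.0120e+01] F [ 0.1  0.  -0.7] T [ 0.07  0.07 -0.03] open 0.0847 q6 163.8
[0.0, -0.001, 0.002, -0.02, -0.07, 1.34]
[0.0, -0.001, 0.002, -0.01, -0.07, 1.34]
[0.0, -0.001, 0.002, -0.01, -0.07, 1.34]
[0.0, -0.001, 0.002, -0.01, -0.07, 1.34]
```

View pics/w2.png

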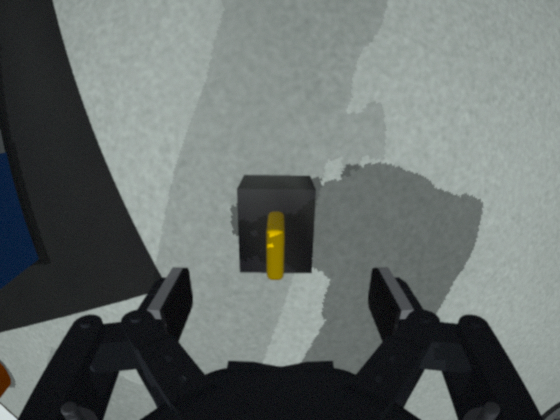

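The bow sits between the open fingers at px ~(276,245), about 3 mm off centre, which agrees with the plan. Going down, then gripping.

Call:
servo_tool:
  moves:
    - [[0,0,0.002,-0.02,-0.07,1.34,8.5],[0,0,0.002,-0.01,-0.07,1.34,8.5],[0,0,0.002,-0.01,-0.07,1.34,8.5],[0,0,0.002,-0.01,-0.07,1.1,8.5],[0,0,0,0,0,0,8.5]]

```text
time: 2.0
ee_pos: [0.4245, -0.3111, 0.0516]
tcp_rot: [179.9, -0.5, -20.5]
wrist_force: [-0.1, 0.3, -0.3]
opening: 0.0849
```

Run:
```python
from h import *
plan([.424,-.308,.044],-20.5,1)
```

```text
t 2.0 p [ 0.4245 -0.3111  0.0516] rpy [179.85  -0.52 -20.53] F [-0.1  0.3 -0.3] T [-0.01  0.07 -0.04] open 0.0849 q6 164.3
[0.003, -0.009, -0.001, -0.16, -0.28, 0.76]
```

Call:
servo_tool:
  moves:
    - [[0.003,-0.009,0,-0.16,-0.28,0.76,8.5],[0,0,0,0,0,0,8.5],[0,0,0,0,0,0,8.5]]

```text
time: 2.25
ee_pos: [0.4242, -0.3082, 0.0451]
tcp_rot: [-180.0, -0.0, -20.5]
wrist_force: [-0.3, 0.7, -0.1]
opening: 0.085
```

Run:
```python
from h import *
plan([.424,-.308,.044],-20.5,1)
```

```text
t 2.25 p [ 0.4242 -0.3082  0.0451] rpy [-1.7998e+02 -4.0000e-02 -2.0510e+01] F [-0.3  0.7 -0.1] T [-0.02 -0.04  0.01] open 0.085 q6 164.5
[-0.0, -0.001, -0.0, -0.03, -0.01, 0.11]
```

Pose good (z 45 mm, 3 mm above the stand top). Closing at 70 N.

Call:
servo_tool:
  moves:
    - [[0,0,0,0,0,0,0],[0,0,0,0,0,0,0],[0,0,0,0,0,0,0],[0,0,0,0,0,0,0],[0,0,0,0,0,0,0],[0,0,0,0,0,0,0],[0,0,0,0,0,0,0],[0,0,0,0,0,0,0],[0,0,0,0,0,0,0],[0,0,0,0,0,0,0]]
  force: 70

```text
time: 3.08
ee_pos: [0.4253, -0.3089, 0.0475]
tcp_rot: [180.0, -0.2, -20.5]
wrist_force: [0.5, -0.1, 0.2]
opening: 0.0092
```

Run:
```python
from h import *
plan([.424,-.308,.12],-20.5,4)
cv2.imwrite('pics/w3.png',imaging.camera('wrist'))
```

```text
t 3.08 p [ 0.4253 -0.3089  0.0475] rpy [179.96  -0.23 -20.48] F [ 0.5 -0.1  0.2] T [0.06 0.03 0.02] open 0.0092 q6 164.5
[0.0, -0.001, 0.0, -0.03, -0.01, -1.81]
[0.0, -0.001, 0.0, -0.03, -0.01, -1.81]
[0.0, -0.001, 0.0, -0.04, -0.01, -1.81]
[0.0, -0.001, 0.0, -0.04, -0.01, -1.81]
```

View pics/w3.png

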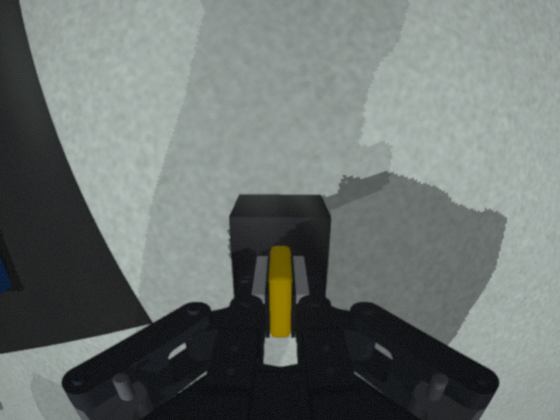

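Gripped: opening is 9.2 mm and the bow is centred at px ~(281,290). Lifting straight up.

Call:
servo_tool:
  moves:
    - [[0,0,0,0,0,-1.8,0],[0,0,0,0,0,-1.8,0],[0,0,0,0,0,-1.8,0],[0,0,0,0,0,-1.8,0],[0,0,0,0,0,-1.8,0],[0,0,0,0,0,-1.8,0],[0,0,0,0,0,-1.5,0],[0,0,0,0,0,0,0]]

```text
time: 3.8
ee_pos: [0.4246, -0.308, 0.1733]
tcp_rot: [-179.9, -0.1, -20.5]
wrist_force: [-0.0, -0.0, -0.6]
opening: 0.0086
```

Run:
```python
from h import *
plan([.547,.1285,.19],168.6,32)
cv2.imwrite('pics/w4.png',imaging.camera('wrist'))
```

```text
t 3.8 p [ 0.4246 -0.308   0.1733] rpy [-1.7994e+02 -9.0000e-02 -2.0470e+01] F [-0.  -0.  -0.6] T [-0.03 -0.03 -0.01] open 0.0086 q6 164.5
[-0.0, 0.0, 0.093, -0.12, -1.41, -0.05]
[-0.0, 0.0, 0.093, -0.25, -1.39, -0.05]
[-0.0, 0.0, 0.093, -0.38, -1.37, -0.05]
[-0.0, 0.0, 0.093, -0.5, -1.32, -0.05]
[-0.0, 0.0, 0.093, -0.62, -1.27, -0.05]
[-0.0, 0.0, 0.093, -0.74, -1.21, -0.05]
[-0.0, 0.0, 0.093, -0.85, -1.13, -0.05]
[-0.0, 0.0, 0.093, -0.95, -1.05, -0.05]
[-0.0, 0.0, 0.093, -1.04, -0.96, -0.05]
[-0.0, 0.0, 0.093, -1.13, -0.86, -0.05]
[-0.0, 0.0, 0.093, -1.2, -0.75, -0.05]
[-0.0, 0.0, 0.093, -1.27, -0.63, -0.05]
[-0.0, 0.0, 0.093, -1.32, -0.51, -0.05]
[-0.0, 0.0, 0.093, -1.36, -0.38, -0.05]
[-0.0, 0.0, 0.093, -1.39, -0.26, -0.05]
[-0.0, 0.0, 0.093, -1.41, -0.13, -0.05]
[-0.0, 0.0, 0.093, -1.42, 0.01, -0.05]
[-0.0, 0.0, 0.093, -1.41, 0.14, -0.05]
[-0.0, 0.0, 0.093, -1.39, 0.27, -0.05]
[-0.0, 0.0, 0.093, -1.36, 0.4, -0.05]
[-0.0, 0.0, 0.093, -1.32, 0.52, -0.05]
[-0.0, 0.0, 0.093, -1.26, 0.64, -0.05]
[-0.0, 0.0, 0.093, -1.2, 0.76, -0.05]
[-0.0, 0.0, 0.093, -1.12, 0.87, -0.05]
[-0.0, 0.0, 0.093, -1.04, 0.97, -0.05]
[-0.0, 0.0, 0.093, -0.94, 1.06, -0.05]
[-0.0, 0.0, 0.093, -0.84, 1.14, -0.05]
[-0.0, 0.0, 0.093, -0.73, 1.21, -0.05]
[-0.0, 0.0, 0.093, -0.61, 1.28, -0.05]
[-0.0, 0.0, 0.093, -0.49, 1.33, -0.05]
[-0.0, 0.0, 0.093, -0.37, 1.37, -0.05]
[-0.0, 0.0, 0.093, -0.24, 1.4, -0.05]
```

View pics/w4.png

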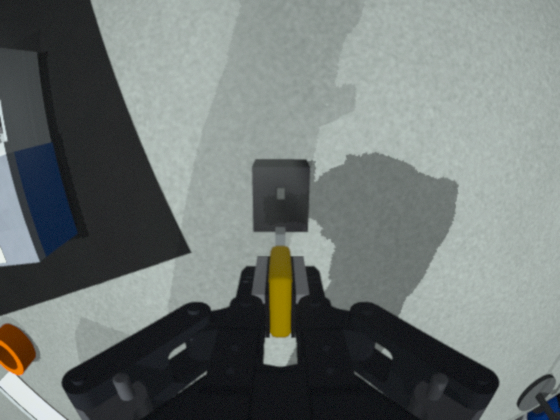

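```bash
cat >> h.py <<'E'
def planf(pos,yaw,n,m):
    "long way ccw: print first m of n rows"
    o=bot.get_obs();p=o['ee_pos'];y0=o['tcp_rot'][2];dy=(yaw-y0)%360
    print('t',round(o['time'],2),'p',p.round(4),'rpy',o['tcp_rot'].round(2),'F',o['wrist_force'].round(1),'open',round(o['opening'],4),'q6',o['q'][5].round(1),dy)
    d=100*(np.array(pos)-p)/n
    for i in range(m):
        y=np.radians(y0+dy*i/n)
        print([0,0,round(-np.radians(dy)/n,3),float(round(d[0]*np.cos(y)+d[1]*np.sin(y),2)),float(round(d[0]*np.sin(y)-d[1]*np.cos(y),2)),float(round(-d[2],2))])
E
python3 - <<'E'
from h import *
planf([.547,.1285,.19],168.6,33,12)
E
```

```text
t 3.85 p [ 0.4243 -0.3078  0.1717] rpy [-1.7992e+02 -1.0000e-02 -2.0470e+01] F [ 0.4  0.3 -0.1] open 0.0089 q6 164.5 189.06814553207792
[0, 0, np.float64(-0.1), -0.11, -1.37, -0.06]
[0, 0, np.float64(-0.1), 0.02, -1.37, -0.06]
[0, 0, np.float64(-0.1), 0.16, -1.36, -0.06]
[0, 0, np.float64(-0.1), 0.3, -1.34, -0.06]
[0, 0, np.float64(-0.1), 0.43, -1.31, -0.06]
[0, 0, np.float64(-0.1), 0.56, -1.26, -0.06]
[0, 0, np.float64(-0.1), 0.68, -1.19, -0.06]
[0, 0, np.float64(-0.1), 0.79, -1.12, -0.06]
[0, 0, np.float64(-0.1), 0.9, -1.04, -0.06]
[0, 0, np.float64(-0.1), 1.0, -0.94, -0.06]
[0, 0, np.float64(-0.1), 1.09, -0.84, -0.06]
[0, 0, np.float64(-0.1), 1.17, -0.72, -0.06]
```

Call:
servo_tool:
  moves:
    - [[0,0,-0.1,-0.11,-1.37,-0.06,0],[0,0,-0.1,0.02,-1.37,-0.06,0],[0,0,-0.1,0.16,-1.36,-0.06,0],[0,0,-0.1,0.3,-1.34,-0.06,0],[0,0,-0.1,0.43,-1.31,-0.06,0],[0,0,-0.1,0.56,-1.26,-0.06,0],[0,0,-0.1,0.68,-1.19,-0.06,0],[0,0,-0.1,0.79,-1.12,-0.06,0],[0,0,-0.1,0.9,-1.04,-0.06,0],[0,0,-0.1,1.0,-0.94,-0.06,0],[0,0,-0.1,1.09,-0.84,-0.06,0],[0,0,-0.1,1.17,-0.72,-0.06,0]]

```text
time: 4.85
ee_pos: [0.462, -0.1414, 0.1605]
tcp_rot: [-178.9, 0.2, 51.1]
wrist_force: [0.5, -0.1, -0.5]
opening: 0.0087
```

Run:
```python
from h import *
planf([.547,.1285,.19],168.6,21,12)
```

```text
t 4.85 p [ 0.462  -0.1414  0.1605] rpy [-178.86    0.23   51.15] F [ 0.5 -0.1 -0.5] open 0.0087 q6 111.7 117.45172505255022
[0, 0, np.float64(-0.098), 1.25, -0.49, -0.14]
[0, 0, np.float64(-0.098), 1.3, -0.37, -0.14]
[0, 0, np.float64(-0.098), 1.33, -0.24, -0.14]
[0, 0, np.float64(-0.098), 1.34, -0.11, -0.14]
[0, 0, np.float64(-0.098), 1.35, 0.02, -0.14]
[0, 0, np.float64(-0.098), 1.34, 0.15, -0.14]
[0, 0, np.float64(-0.098), 1.32, 0.28, -0.14]
[0, 0, np.float64(-0.098), 1.28, 0.41, -0.14]
[0, 0, np.float64(-0.098), 1.24, 0.53, -0.14]
[0, 0, np.float64(-0.098), 1.18, 0.65, -0.14]
[0, 0, np.float64(-0.098), 1.11, 0.76, -0.14]
[0, 0, np.float64(-0.098), 1.03, 0.87, -0.14]
```

Call:
servo_tool:
  moves:
    - [[0,0,-0.1,1.25,-0.49,-0.3,0],[0,0,-0.1,1.3,-0.37,-0.3,0],[0,0,-0.1,1.33,-0.24,-0.3,0],[0,0,-0.1,1.34,-0.11,-0.3,0],[0,0,-0.1,1.35,0.02,-0.3,0],[0,0,-0.1,1.34,0.15,-0.3,0],[0,0,-0.1,1.32,0.28,-0.3,0],[0,0,-0.1,1.28,0.41,-0.3,0],[0,0,-0.1,1.24,0.53,-0.3,0],[0,0,-0.1,1.18,0.65,-0.3,0],[0,0,-0.1,1.11,0.76,-0.3,0],[0,0,-0.1,1.03,0.87,-0.3,0]]

```text
time: 5.85
ee_pos: [0.5003, 0.0235, 0.1776]
tcp_rot: [-178.4, -1.9, 123.5]
wrist_force: [0.3, 0.4, 0.2]
opening: 0.0092
```

Run:
```python
from h import *
plan([.547,.1285,.19],168.6,8)
```

```text
t 5.85 p [0.5003 0.0235 0.1776] rpy [-178.37   -1.91  123.45] F [0.3 0.4 0.2] T [ 0.03 -0.1   0.01] open 0.0092 q6 58.7
[-0.002, -0.005, -0.098, 0.78, 1.21, -0.16]
[-0.002, -0.005, -0.098, 0.66, 1.28, -0.16]
[-0.002, -0.005, -0.098, 0.53, 1.34, -0.17]
[-0.002, -0.005, -0.098, 0.39, 1.38, -0.17]
[-0.002, -0.005, -0.098, 0.25, 1.41, -0.17]
[-0.002, -0.005, -0.098, 0.11, 1.43, -0.16]
[-0.002, -0.005, -0.098, -0.03, 1.44, -0.16]
[-0.002, -0.005, -0.098, -0.17, 1.43, -0.16]
```

Call:
servo_tool:
  moves:
    - [[-0.002,-0.005,-0.1,0.78,1.21,-0.2,0],[-0.002,-0.005,-0.1,0.66,1.28,-0.2,0],[-0.002,-0.005,-0.1,0.53,1.34,-0.2,0],[-0.002,-0.005,-0.1,0.39,1.38,-0.2,0],[-0.002,-0.005,-0.1,0.25,1.41,-0.2,0],[-0.002,-0.005,-0.1,0.11,1.43,-0.2,0],[-0.002,-0.005,-0.1,-0.03,1.44,-0.2,0],[-0.002,-0.005,-0.09,-0.17,1.43,-0.2,0],[0,0,0,0,0,0,0]]

```text
time: 6.6
ee_pos: [0.5429, 0.1367, 0.1779]
tcp_rot: [-179.9, -0.9, 171.5]
wrist_force: [0.0, -0.1, -1.5]
opening: 0.0091
```

Run:
```python
from h import *
plan([.547,.1285,.19],168.6,2)
c=imaging.calibration('wrist');np.save('c5.npy',c['camera_from_world']);cv2.imwrite('pics/w5.png',imaging.camera('wrist'))
```

```text
t 6.6 p [0.5429 0.1367 0.1779] rpy [-179.95   -0.94  171.52] F [ 0.  -0.1 -1.5] T [-0.01 -0.02  0.01] open 0.0091 q6 22.5
[-0.001, -0.008, 0.025, -0.25, -0.38, -0.61]
[-0.001, -0.008, 0.025, -0.27, -0.37, -0.61]
```

View pics/w5.png

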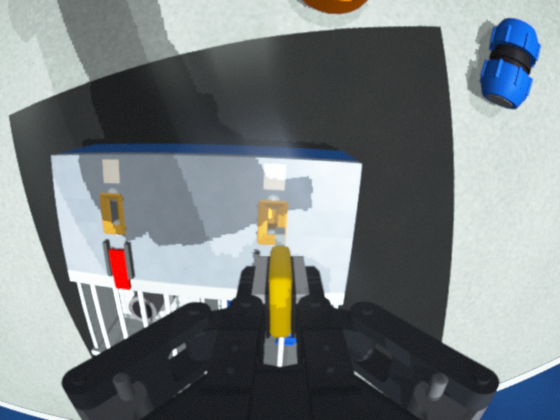

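Run:
```python
from h import *
im=cv2.imread('pics/w5.png');cv2.imwrite('pics/w5z.png',cv2.resize(im[150:270,90:310],None,fx=3.6,fy=3.6,interpolation=cv2.INTER_CUBIC)[:600,:800])
```

```text
(no output)
```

View pics/w5z.png

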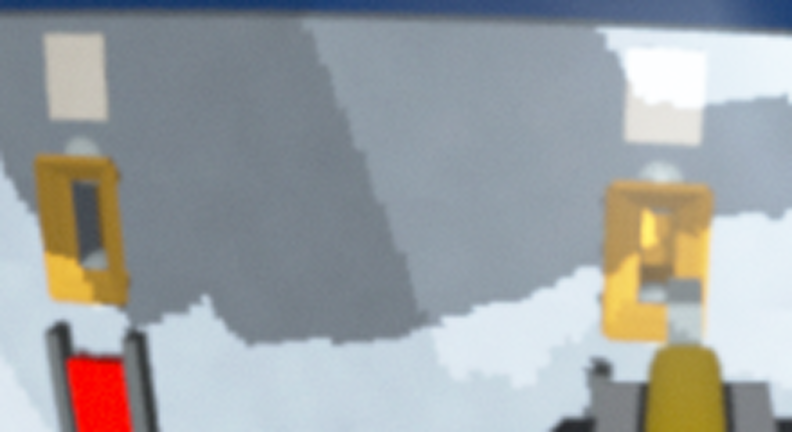

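Run:
```python
from h import *
c=imaging.calibration('wrist');c['camera_from_world']=np.load('c5.npy')
f=lambda u,v:(90+(u+.5)/3.6-.5,150+(v+.5)/3.6-.5)
def quad(Q,z):
    P=np.array([onz(c,f(*q),z,True) for q in Q]);print(P.mean(0).round(4),[round(float(np.linalg.norm(P[i]-P[(i+1)%4])),4) for i in range(4)]);
    d=P[0]-P[3]+P[1]-P[2];print('yaw',np.degrees(np.arctan2(-d[1],-d[0])));return P.mean(0)
for z in(.080,.086):
    L=quad([(610,183),(712,185),(705,340),(603,338)],z);R=quad([(36,156),(118,158),(127,304),(50,302)],z)
    d=L-R;print(z,np.linalg.norm(d),'yaw',np.degrees(np.arctan2(-d[0],d[1])))
p=np.array([.5429,.1367,.1779]);y=np.radians(171.52)
R=Ro.from_euler('xyz',[-179.95,-.94,171.52],degrees=True)
for h in(.0435,):
    tip=R.apply([0,0,h])
    a=onz(c,f(684,283),p[2]-h,True);print('near bottom edge',a,'in tool',R.inv().apply(a-p))
P=[onz(c,f(*q),.08,True) for q in[(50,35),(103,120),(630,50),(703,143)]];print(P)
# bow: top edge pixels
```

```text
[0.5504 0.1291 0.08  ] [0.0218, 0.036, 0.0228, 0.036]
yaw -11.320186962953574
[ 0.5235 -0.0058  0.08  ] [0.023, 0.0362, 0.0224, 0.0371]
yaw -13.157879621094127
0.08 0.13756945323337622 yaw -11.305115063460565
[0.5483 0.1296 0.086 ] [0.0212, 0.0351, 0.0222, 0.0351]
yaw -11.320186962953608
[ 0.522  -0.0019  0.086 ] [0.0224, 0.0353, 0.0218, 0.0362]
yaw -13.15787962109416
0.086 0.13413433489702392 yaw -11.305115063460581
near bottom edge [0.5355613  0.13730222 0.1344    ] in tool [ 0.00663265 -0.0004485   0.04361509]
[array([ 0.47642426, -0.00077772,  0.08      ]), array([0.49834185, 0.00819245, 0.08      ]), array([0.50326165, 0.13068327, 0.08      ]), array([0.52519101, 0.14280358, 0.08      ])]
```

Run:
```python
from h import *
im=cv2.imread('pics/w5.png');cv2.imwrite('pics/w5b.png',cv2.resize(im[215:345,245:315],None,fx=4.5,fy=4.5,interpolation=cv2.INTER_CUBIC))
im=cv2.imread('pics/w4.png');cv2.imwrite('pics/w4b.png',cv2.resize(im[215:345,245:315],None,fx=4.5,fy=4.5,interpolation=cv2.INTER_CUBIC))
```

```text
(no output)
```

View pics/w5b.png

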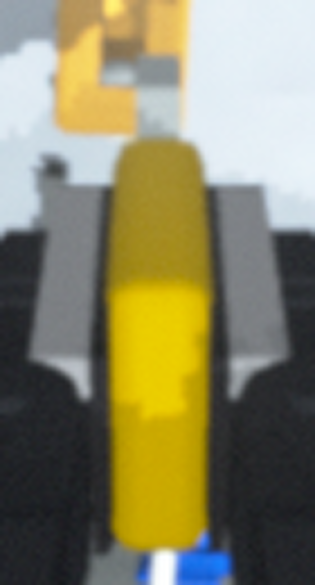

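View pics/w4b.png

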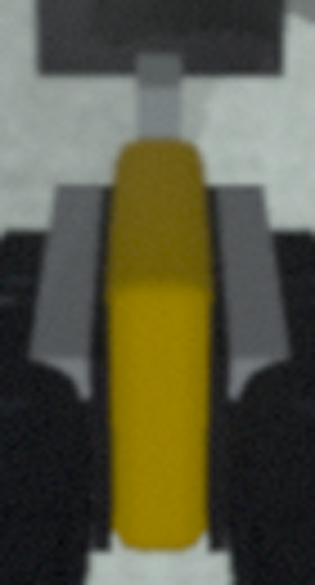

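Run:
```python
from h import *
c=imaging.calibration('wrist');c['camera_from_world']=np.load('c5.npy')
p=np.array([.5429,.1367,.1779]);R=Ro.from_euler('xyz',[-179.95,-.94,171.52],degrees=True)
o,_=ray(c,(1,1),True);ot=R.inv().apply(o-p);print('cam tool',ot)
f=lambda u,v:(245+(u+.5)/4.5-.5,215+(v+.5)/4.5-.5)
for nm,uv,kz,ex in[('bit bottom near',(160,55),0,10),('bit top near',(160,85),12,10),('bow bottom near',(158,140),38,16),('bow top near',(159,285),74,16),('bow top far',(159,550),74,-16)]:
  for h in(41.5,43.5,45.5):
    zt=(h-kz)/1000
    _,d=ray(c,f(*uv),True);d=R.inv().apply(d);q=ot+d*(zt-ot[2])/d[2]
    print(nm,h,(q*1000).round(1),'expect x',ex)
```

```text
cam tool [ 0.07962879 -0.00029836 -0.14110015]
bit bottom near 41.5 [ 8.4 -0.1 41.5] expect x 10
bit bottom near 43.5 [ 7.6 -0.1 43.5] expect x 10
bit bottom near 45.5 [ 6.8 -0.1 45.5] expect x 10
bit top near 41.5 [ 9.  -0.1 29.5] expect x 10
bit top near 43.5 [ 8.2 -0.1 31.5] expect x 10
bit top near 45.5 [ 7.3 -0.1 33.5] expect x 10
bow bottom near 41.5 [13.3 -0.4  3.5] expect x 16
bow bottom near 43.5 [12.4 -0.4  5.5] expect x 16
bow bottom near 45.5 [11.5 -0.4  7.5] expect x 16
bow top near 41.5 [ 16.1  -0.3 -32.5] expect x 16
bow top near 43.5 [ 15.   -0.3 -30.5] expect x 16
bow top near 45.5 [ 13.8  -0.3 -28.5] expect x 16
bow top far 41.5 [-13.8  -0.2 -32.5] expect x -16
bow top far 43.5 [-15.5  -0.2 -30.5] expect x -16
bow top far 45.5 [-17.2  -0.2 -28.5] expect x -16
```

Run:
```python
from h import *
plan([.546,.1293,.145],168.65,3)
```

```text
t 6.65 p [0.5423 0.1357 0.1775] rpy [-179.89   -1.    171.23] F [-0.5 -0.  -0.7] T [-0.02  0.04 -0.02] open 0.009 q6 22.7
[-0.001, -0.006, 0.015, -0.17, -0.19, 1.08]
[-0.001, -0.006, 0.015, -0.17, -0.19, 1.08]
[-0.001, -0.006, 0.015, -0.17, -0.19, 1.08]
```

Call:
servo_tool:
  moves:
    - [[-0.001,-0.006,0.015,-0.17,-0.19,1.08,0],[-0.001,-0.006,0.015,-0.17,-0.19,1.08,0],[-0.001,-0.006,0.015,-0.17,-0.19,1.08,0],[0,0,0,0,0,0,0]]

```text
time: 6.98
ee_pos: [0.5443, 0.127, 0.1399]
tcp_rot: [-179.9, -0.2, 167.9]
wrist_force: [-0.4, -0.1, -1.9]
opening: 0.0093
```

Run:
```python
from h import *
plan([.546,.1293,.138],168.65,1)
```

```text
t 6.98 p [0.5443 0.127  0.1399] rpy [-179.88   -0.19  167.91] F [-0.4 -0.1 -1.9] T [-0.01  0.02  0.07] open 0.0093 q6 25.2
[-0.002, -0.003, -0.013, -0.12, 0.26, 0.19]
```

Call:
servo_tool:
  moves:
    - [[-0.002,-0.003,-0.013,-0.12,0.26,0.1,0],[0,0,0,0,0,0,0]]

```text
time: 7.15
ee_pos: [0.5451, 0.1282, 0.1379]
tcp_rot: [-179.9, -0.1, 168.5]
wrist_force: [-0.3, -0.2, -0.6]
opening: 0.0089
```

Run:
```python
from h import *
plan([.546,.1293,.138],168.65,1)
c=imaging.calibration('wrist');np.save('c6.npy',c['camera_from_world']);im=imaging.camera('wrist');cv2.imwrite('pics/w6.png',im)
cv2.imwrite('pics/w6z.png',cv2.resize(im[190:270,230:330],None,fx=7,fy=7,interpolation=cv2.INTER_CUBIC))
s=imaging.camera('scene');cv2.imwrite('pics/s6.png',cv2.resize(s[140:260,240:400],None,fx=5,fy=5,interpolation=cv2.INTER_CUBIC))
```

```text
t 7.15 p [0.5451 0.1282 0.1379] rpy [-1.7993e+02 -1.4000e-01  1.6851e+02] F [-0.3 -0.2 -0.6] T [ 0.01 -0.01  0.03] open 0.0089 q6 24.7
[-0.001, -0.002, -0.003, -0.07, 0.13, -0.01]
```

View pics/w6z.png

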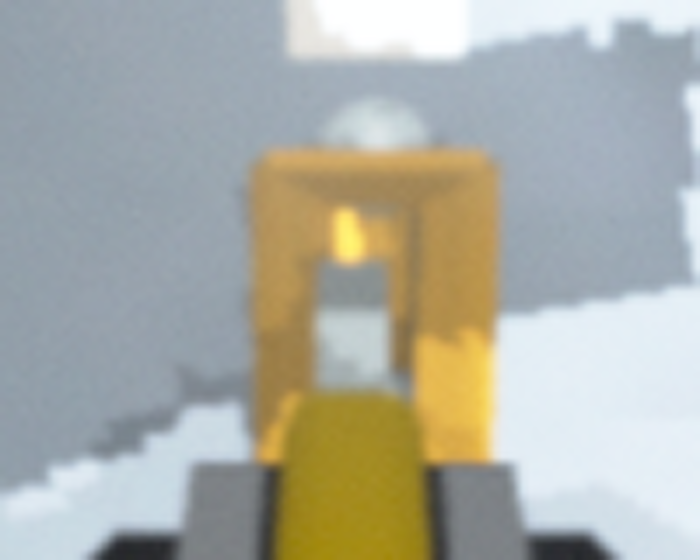

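View pics/s6.png

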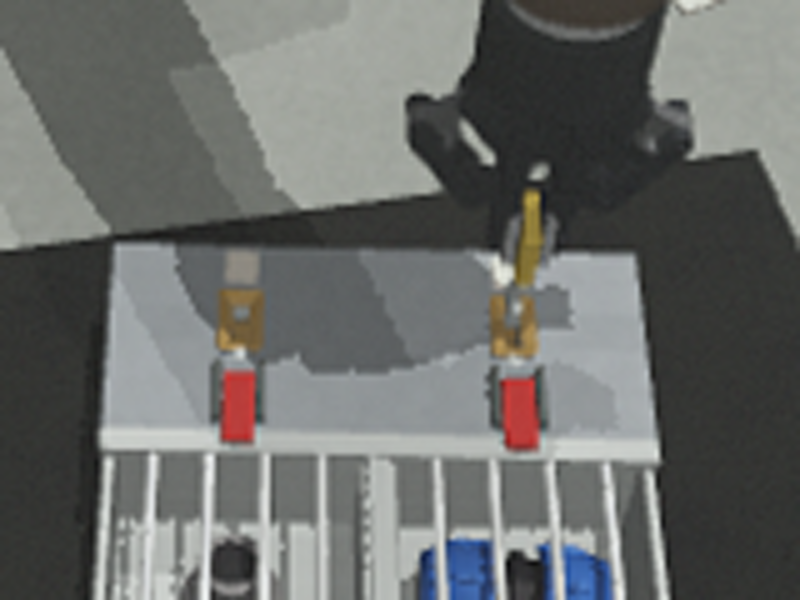

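Run:
```python
from h import *
c=imaging.calibration('wrist');c['camera_from_world']=np.load('c6.npy')
f=lambda u,v:(230+(u+.5)/7-.5,190+(v+.5)/7-.5)
o=bot.get_obs();p=np.array([.5451,.1282,.1379]);R=Ro.from_euler('xyz',[-179.93,-.14,168.51],degrees=True)
def T(uv,z): return (R.inv().apply(onz(c,f(*uv),z,True)-p)*1000).round(1)
print('lead near L,R @86',T((253,150),.086),T((497,150),.086))
print('lead near inner?',T((290,185),.086))
for h in(.0435,):print('bit bottom',T((316,262),p[2]-h),T((388,262),p[2]-h),'bit top',T((353,310),p[2]-h+.012))
```

```text
lead near L,R @86 [15.  -9.2 51.9] [15.  12.6 51.9]
lead near inner? [11.6 -5.9 51.9]
bit bottom [ 7.5 -3.5 43.5] [ 7.5  2.8 43.5] bit top [ 8.  -0.2 31.5]
```

Call:
servo_tool:
  moves:
    - [[0,0,0.002,-0.03,0.2,0.3,0],[0,0,0,0,0,0.5,0],[0,0,0,0,0,0.4,0],[0,0,0,0,0,0,0]]

```text
time: 7.58
ee_pos: [0.547, 0.1306, 0.1272]
tcp_rot: [180.0, 0.0, 168.3]
wrist_force: [-0.3, 0.2, -0.3]
opening: 0.0088
```

Run:
```python
from h import *
plan([.5450,.1302,.122],168.65,1)
im=imaging.camera('wrist');cv2.imwrite('pics/w7z.png',cv2.resize(im[190:270,230:330],None,fx=7,fy=7,interpolation=cv2.INTER_CUBIC))
```

```text
t 7.58 p [0.547  0.1306 0.1272] rpy [1.7999e+02 4.0000e-02 1.6834e+02] F [-0.3  0.2 -0.3] T [ 0.01 -0.02 -0.02] open 0.0088 q6 25.1
[0.0, 0.001, -0.005, 0.18, -0.08, 0.52]
```

View pics/w7z.png

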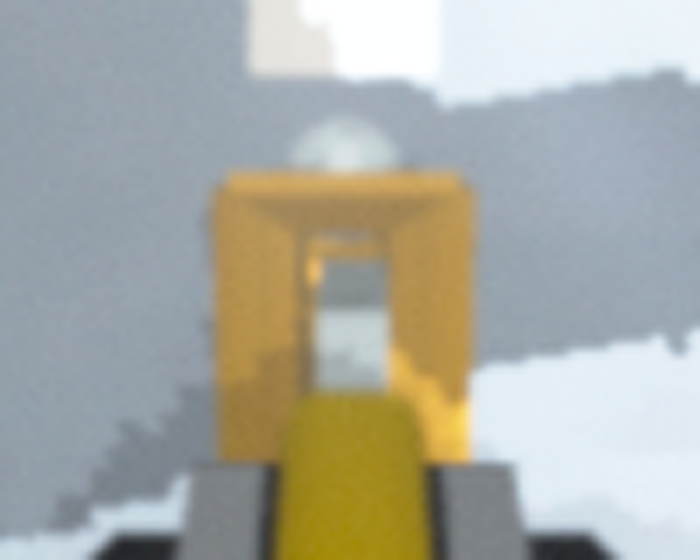

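Call:
servo_tool:
  moves:
    - [[0,0,-0.004,0.18,-0.07,0.4,0],[0,0,0,0,0,0.2,0],[0,0,0,0,0,0.1,0]]

```text
time: 7.88
ee_pos: [0.5461, 0.1304, 0.1212]
tcp_rot: [179.9, 0.2, 168.6]
wrist_force: [3.7, -0.4, 2.5]
opening: 0.009
```

Run:
```python
from h import *
plan([.5450,.1302,.118],168.65,1)
im=imaging.camera('wrist');cv2.imwrite('pics/w8z.png',cv2.resize(im[190:270,230:330],None,fx=7,fy=7,interpolation=cv2.INTER_CUBIC))
```

```text
t 7.88 p [0.5461 0.1304 0.1212] rpy [179.94   0.23 168.6 ] F [ 3.7 -0.4  2.5] T [-0.09 -0.66  0.04] open 0.009 q6 24.9
[0.001, 0.004, -0.001, 0.1, -0.04, 0.32]
```

View pics/w8z.png

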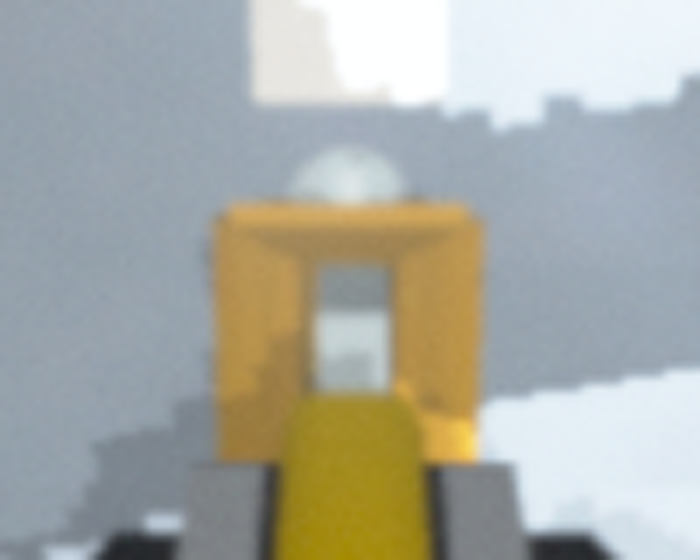

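The bit is at the slot mouth and centred sideways (353 vs 350). There is a small +x force of 3.7 N from the near lead-in wall, so I'll ease towards +x and push gently.

Call:
servo_tool:
  moves:
    - [[0,0,0,-0.12,0,0.1,0],[0,0,0.03,0,0,0.2,0],[0,0,-0.06,0,0,0.2,0],[0,0,0.03,0,0,0.2,0]]

```text
time: 8.27
ee_pos: [0.5472, 0.1304, 0.1152]
tcp_rot: [179.9, 0.2, 168.7]
wrist_force: [-0.4, 1.0, 1.3]
opening: 0.0089
```

Run:
```python
from h import *
plan([.547,.1302,.118],168.65,1)
```

```text
t 8.27 p [0.5472 0.1304 0.1152] rpy [179.87   0.24 168.7 ] F [-0.4  1.   1.3] T [-0.02 -0.05 -0.01] open 0.0089 q6 24.7
[0.002, 0.004, 0.001, 0.01, -0.02, -0.28]
```

Call:
servo_tool:
  moves:
    - [[0,0.002,0.06,0,0,0.3,0],[0,0,-0.11,0,0,0.3,0],[0,0,0.11,0,0,0.3,0],[0,0,-0.11,0,0,0.3,0],[0,0,0.06,0,0,0.3,0]]

```text
time: 8.68
ee_pos: [0.5467, 0.1302, 0.0998]
tcp_rot: [179.9, 0.0, 168.0]
wrist_force: [0.2, 0.1, -0.3]
opening: 0.0088
```

Run:
```python
from h import *
plan([.547,.1302,.0975],168.65,1)
```

```text
t 8.68 p [0.5467 0.1302 0.0998] rpy [1.7989e+02 3.0000e-02 1.6804e+02] F [ 0.2  0.1 -0.3] T [-0.02 -0.05 -0.02] open 0.0088 q6 25.3
[0.002, 0.001, -0.011, -0.03, 0.01, 0.23]
```

Call:
servo_tool:
  moves:
    - [[0,0,0.04,0,0,0.2,0],[0,0,-0.06,0,0,0.2,0],[0,0,0.03,0,0,0.2,0],[0,0,0,0,0,0.2,0]]

```text
time: 9.02
ee_pos: [0.548, 0.1306, 0.0973]
tcp_rot: [179.7, 0.3, 167.0]
wrist_force: [-6.0, -1.9, 14.8]
opening: 0.009
```

Run:
```python
from h import *
plan([.547,.1302,.0975],168.65,1)
im=imaging.camera('wrist');cv2.imwrite('pics/w9.png',im)
s=imaging.camera('scene');cv2.imwrite('pics/s9.png',cv2.resize(s[140:260,240:400],None,fx=5,fy=5,interpolation=cv2.INTER_CUBIC))
```

```text
t 9.02 p [0.548  0.1306 0.0973] rpy [179.7    0.34 167.04] F [-6.  -1.9 14.8] T [-0.51  1.53 -0.02] open 0.009 q6 26.3
[0.005, 0.006, -0.028, 0.09, -0.06, -0.02]
```

View pics/w9.png

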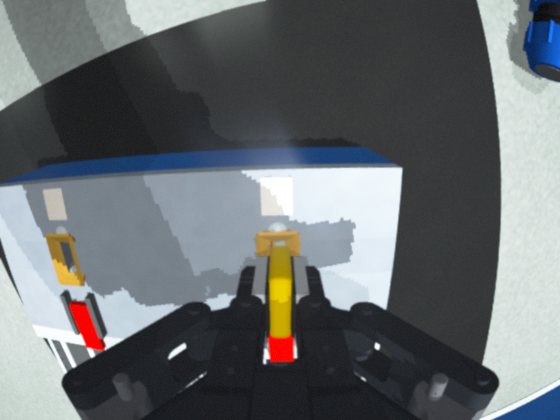

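View pics/s9.png

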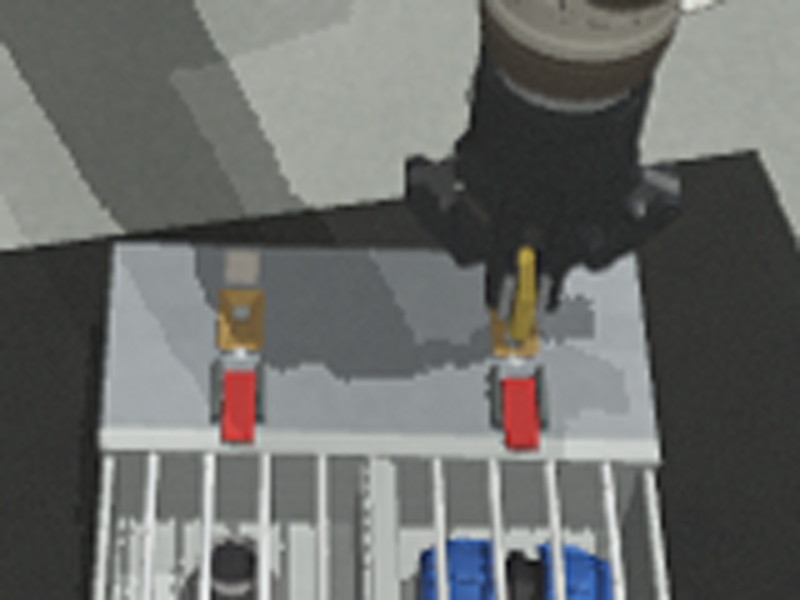

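Home: the bow hasn't slipped in the fingers (rows 246–338, as before), TCP z is 97.3 mm (expected 97.5), and there's 15 N of bottom reaction. Now turning clockwise in steps.

Call:
servo_tool:
  moves:
    - [[0,0,0.03,0.1,-0.03,0.05,0],[0,0,0.1,0,0.02,0.05,0],[0,0,0.1,0,0.02,0.05,0],[0,0,0.1,0,0.02,0.05,0],[0,0,0.1,0,0.02,0.05,0]]

```text
time: 9.53
ee_pos: [0.5472, 0.1307, 0.0974]
tcp_rot: [179.5, 0.3, 141.4]
wrist_force: [-0.5, -0.4, 4.9]
opening: 0.0089
```

```bash
cat >> h.py <<'E'
def st():
    o=bot.get_obs();R=Ro.from_euler('xyz',o['tcp_rot'],degrees=True)
    print('p',o['ee_pos'].round(4),'rpy',o['tcp_rot'].round(2),'F',o['wrist_force'].round(1),'Ftool',R.inv().apply(o['wrist_force']).round(1),'T',o['torque'].round(2),o['opening'].round(4),'q6',o['q'][5].round(1))
E
python3 -c "
from h import *
st()"
```

```text
Traceback (most recent call last):
  File "h.py", line 52, in st
    print('p',o['ee_pos'].round(4),'rpy',o['tcp_rot'].round(2),'F',o['wrist_force'].round(1),'Ftool',R.inv().apply(o['wrist_force']).round(1),'T',o['torque'].round(2),o['opening'].round(4),'q6',o['q'][5].round(1))
                                                                                                                                                                       ^^^^^^^^^^^^^^^^^^
AttributeError: 'float' object has no attribute 'round'
```

Call:
servo_tool:
  moves:
    - [[0.002,0,0.1,0,0.02,0.05,0],[0.002,0,0.1,0,0.02,0.05,0],[0.002,0,0.1,0,0.02,0.05,0],[0,0,0.1,0,0.02,0.05,0],[0,0,0.1,0,0.02,0.05,0],[0,0,0.1,0,0.02,0.05,0],[0,0,0.1,0,0.02,0.05,0]]

```text
time: 10.12
ee_pos: [0.5488, 0.1317, 0.0974]
tcp_rot: [179.6, 0.0, 98.8]
wrist_force: [-0.3, -0.9, 4.3]
opening: 0.0089
```

```bash
sed -i "s/o\['opening'\].round(4)/round(o['opening'],4)/" h.py
python3 -c "
from h import *
st()
s=imaging.camera('scene');cv2.imwrite('pics/s10.png',cv2.resize(s[140:260,240:400],None,fx=5,fy=5,interpolation=cv2.INTER_CUBIC))"
```

```text
p [0.5488 0.1317 0.0974] rpy [1.7962e+02 5.0000e-02 9.8770e+01] F [-0.3 -0.9  4.3] Ftool [-0.9 -0.4 -4.3] T [-0.18  0.22  0.03] 0.0089 q6 94.8
```

View pics/s10.png

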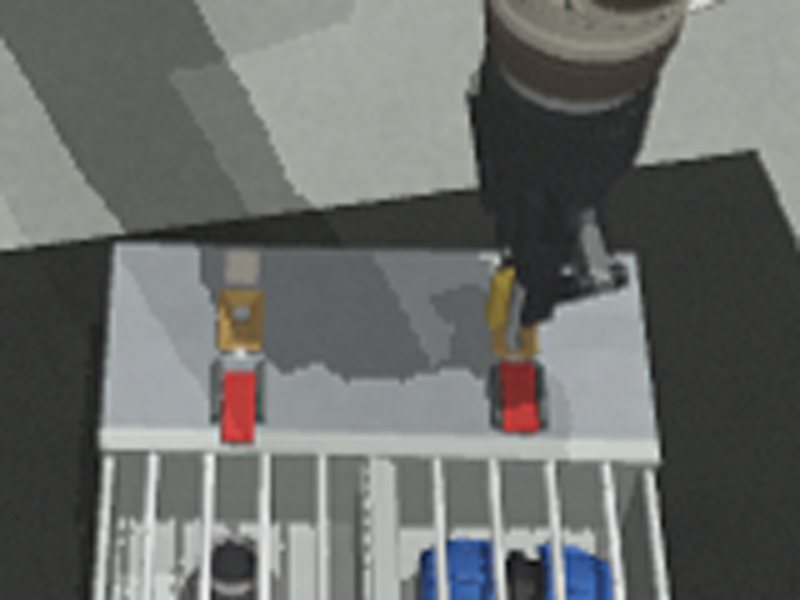

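The left bolt is drawing back (its end went from y≈450 to 432) and the right one is unchanged. Continuing to the stop.

Call:
servo_tool:
  moves:
    - [[0.002,0,0.1,0,0.02,0.05,0],[0.002,0,0.1,0,0.02,0.05,0],[0,0,0.1,0,0.02,0.05,0],[0,0,0.08,0,0,0.05,0]]

```text
time: 10.5
ee_pos: [0.5498, 0.1317, 0.0974]
tcp_rot: [179.8, -0.1, 76.1]
wrist_force: [-0.4, -0.3, 4.1]
opening: 0.009
```

```bash
python3 -c "
from h import *
st()"
```

```text
p [0.5498 0.1317 0.0974] rpy [ 1.7976e+02 -7.0000e-02  7.6130e+01] F [-0.4 -0.3  4.1] Ftool [-0.4 -0.3 -4.1] T [-0.19  0.03  0.1 ] 0.009 q6 117.4
```

Call:
servo_tool:
  moves:
    - [[0,0,0.05,0,0,0.05,0],[0,0,0.04,0,0,0.05,0]]

```text
time: 10.67
ee_pos: [0.5499, 0.1317, 0.0974]
tcp_rot: [179.7, -0.1, 70.8]
wrist_force: [-0.9, -0.4, 5.3]
opening: 0.0092
```

```bash
python3 -c "
from h import *
st()
s=imaging.camera('scene');cv2.imwrite('pics/s11.png',cv2.resize(s[140:260,240:400],None,fx=5,fy=5,interpolation=cv2.INTER_CUBIC))
cv2.imwrite('pics/w11.png',imaging.camera('wrist'))
st()"
```

```text
p [0.5499 0.1317 0.0974] rpy [ 1.7972e+02 -1.2000e-01  7.0800e+01] F [-0.9 -0.4  5.3] Ftool [-0.7 -0.6 -5.3] T [-0.12  0.24  0.49] 0.0092 q6 122.7
p [0.5499 0.1316 0.0974] rpy [ 1.7972e+02 -1.1000e-01  7.0900e+01] F [-1.7 -0.4  5. ] Ftool [-0.9 -1.5 -5. ] T [-0.21  0.26  0.42] 0.009 q6 122.6
```

View pics/s11.png

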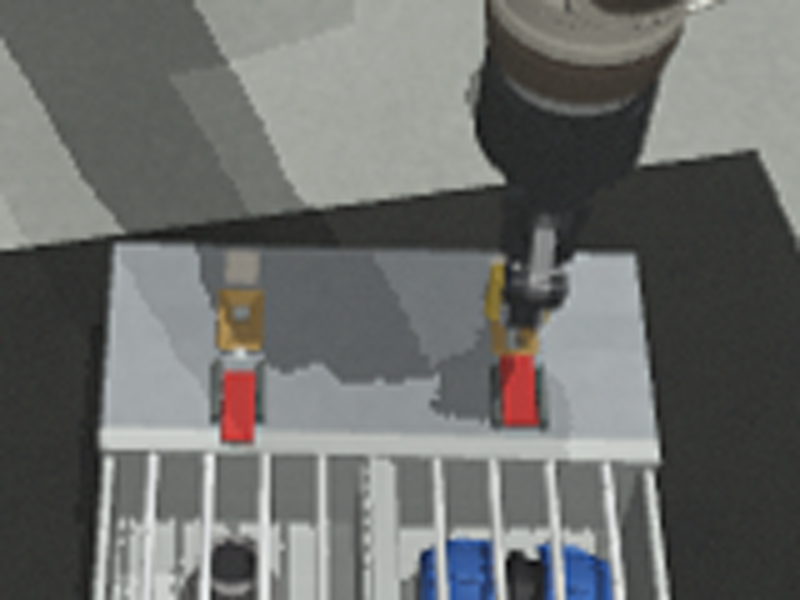

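View pics/w11.png

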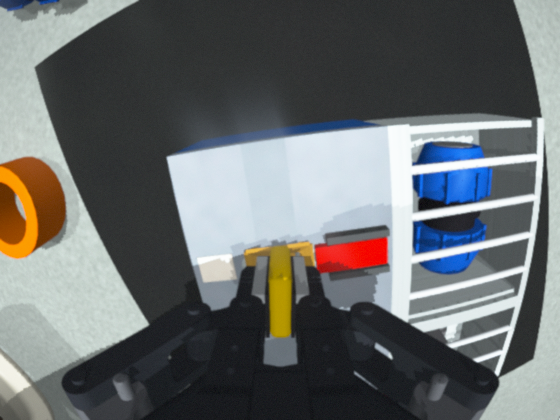

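The torque is now 0.42–0.49 N m, well above the 0.09 N m spring, so the cylinder is on its stop. The left bolt is drawn back against the brass, and the bow is unchanged in the pads (px 246–338). Handing in.

```bash
python3 -c "
from h import *
bot.job_done();st()"
```

```text
the job is handed in; nothing more can be done
the job is handed in; nothing more can be done
```

The yellow key is fully home in the left lock, the one for the bin with the blue coupling. It is turned clockwise to its stop, and I handed the job in with the arm still gripping and holding it. No verdict was reported, and I got no state reading after hand-in.

Last checks, at about 10.7 s:
- **Key depth:** the tool stood at 97.4 mm, against 97.5 mm expected for a fully home key. The bottom pushed back with about 15 N when the key went in, and the bow had not slipped in the fingers.
- **Turn:** the wrist had turned about 98° from the keyway direction. The moment was 0.42–0.49 N m, well above the 0.09 N m spring, so the cylinder is on its stop. The left red bolt is visibly drawn back.
- **Grip:** closed on the bow at a 9.0 mm opening, at the commanded 70 N.
- **Other lock and bystanders:** the right bolt looked unmoved. I did not measure the carton, tape roll or spare coupling again at the end, but the arm never came near them.

Some measurements disagreed slightly. The key's position in the wrist and top views differed by about 4 mm along its wide side. Just before insertion I corrected this by comparing the bit with the brass lead-in in the wrist view. One brief 4 N sideways contact at the lead-in was eased off by shifting about 1 mm.

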